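# Check a return spring on the lever tester and sort it

## Robot

A 7-joint arm with a two-finger parallel gripper is mounted at the origin on the work surface. World frame = base frame: x ahead of the robot, y to its left, z up, the work surface at z = 0. Lengths are in m, angles in rad, forces in N, time in s.
With the tool pointing down it reaches from about 0.425 to 0.925 m from the base axis. Payload 6.8 kg.
Tool frame: the origin (TCP) lies midway between the tips of the shut fingers; the grasp point (between the pads) lies 19 mm behind it; z points along the fingers, y is the line along which they close (so a half turn about z gives the same grasp; the last joint's range is limited). The gripper opens to 85 mm and grips with 20 to 120 N. Pads are 22 mm wide; open, the fingers measure 114 mm over their backs; the gripper's body (76 mm by 85 mm) begins 54 mm behind the grasp point. The pads swing forward as they close: fully open they stand 13 mm farther back than shut.
Start: joints at [1.206, 0.477, 0.022, 1.555, -0.011, 1.109, -0.083], TCP at [0.171, -0.653, 0.231] pointing down, gripper open.
Joint ranges: [-2.96, 2.96], [-0.34, 2.1], [-1.41, 1.46], [0.24, 2.44], [-1.37, 4.51], [0.17, 1.92], [-2.96, 2.96]. Speed limits (rad/s): [2.39, 2.39, 3.14, 3.14, 3.14, 3.14, 3.14].

## Interface

Orientations are given as a unit quaternion [w, x, y, z].
In Python, from station import bot, imaging gives the robot as it stands.
- The arm moves only by the tool move_arm, never from a script. Its argument "commands" is a list that holds one entry, the list of rows, each a list of 7 numbers: the shift along the tool's x, y, z in m, then the turn, a rotation vector about the tool's x, y, z in degrees, then the finger opening in m, from 0 to 0.0854. In form: [[[x, y, z, rx, ry, rz, grip], ...]]. A call has 1 to 20 rows; each row shifts and turns the commanded pose from where the row before left it, along the tool's axes as they then stand; what a row does not reach is not made up. A row lasts 1/8 s, in which the tool goes at most 62.5 mm and 10.7 degrees, less where a joint would pass 70% of its speed; a pose out of reach is approached as far as the arm can. A call is refused whole if a number of a shift passes 0.0625 or a number of a turn 10.7, either way. A call with a gripper value outside its range is refused whole. The fingers move at their own pace and stop on an object; "squeeze" is the grip in N (left out, the last holds). Time passes only in rows, so rows that do not move let the fingers close. It gives the time, the measured TCP pose, the force, the opening and the grip force at its end, in the units of the state.
- bot.get_obs(): the state, without advancing time (a new reading comes with each control period).
- imaging.read_camera(name): name is "scene" or "top" or "wrist"; returns the picture (480x640x3 uint8, red, green, blue); there is no depth.
- imaging.calibration(name): a dict with "intrinsics" (3x3 intrinsics, pixels), "extrinsics" (4x4, takes a point from camera to world coordinates); the wrist camera has in their place "mount" (4x4, takes a point from camera to tool coordinates, whose origin is the TCP and whose axes are the flange's). Camera axes: x right, y down, z forward; pixel columns grow to the right and rows downward; lengths in m; the calibration is good to about 2 mm. A picture is of the moment at which its call begins: read the wrist's pose just before it. calibration takes no time and is no camera call.
- bot.hand_in(): hands the job in; it is judged then, once.
The state is a dict: "t": time; "q": joint angles; "joint_vel": joint speeds; "joint_torque": joint torques, N m; "eef_pos": TCP position; "tool_rot": TCP orientation; "contact_force": force on the tool from outside, world axes, zero at the start; "torque": the same for the moment, N m; "gripper_width": opening from 0.0 (shut) to 1.0 (fully open); "grasp_force": force on a finger pad.
Only numpy, scipy, OpenCV 4.12 (cv2) and the standard library are available. Lean on these libraries where they do the work, as an engineer would, in place of code of your own. Each camera call takes 0.05 s, during which the arm holds its last target. There are 200 camera calls.

## Task

Check the return spring that stands nearer to the steel balance weight: stand it upright in the middle of the tester's plate, ease the weighted beam down by its handle without letting it drop, and take your hand off so that the beam alone loads the spring; if the beam's pointer comes to rest above the fixed index the spring is good, below it the spring has gone soft. Swing the beam back up until it stays leaning on its stop, then stand the spring upright in the white rectangular tray if it is good, or put it in the round steel dish if it is soft. Leave the other spring, the tube rack, the bottle and the balance weight standing where they are.

Things in the scene. Friction and masses are not known exactly. Their poses are not given: they have to be found in the camera images.
- spring_a: one of two look-alike bare steel compression springs, 28 mm outside diameter, 60 mm long when free, about 50 g, standing on end on the bench at the start; origin at the centre of its lower end, z along its axis. Grip it across its diameter anywhere along its length. It may be good or soft: only loading it tells
- spring_b: the other of the two look-alike springs, same size and origin, in the other place; at the start one of the two stands within 205 mm of the balance weight, the other over 225 mm from it
- tester: lever spring tester, fixed: grey base 100 mm (x) by 320 mm (y, -170 to +150) by 16 mm high; origin on the bench. At y = +110 a bracket (90 mm high, 42 wide) carries the beam's pivot; lowered, the steel beam (20 mm wide, 8 thick) runs from it towards -y over the plate. At y = -152 a post, 14 by 10 mm, 125 mm high, bears scale and index. Beam up, nothing is above the plate
- seat (a point): centre of the top face of the tester's round steel plate (50 mm diameter, top 26 mm above the bench) on which the spring is to stand
- beam (a joint): angle of the weighted beam, rad: 0 level, up to 1.9 raised (past upright, leaning on its stop, where it stays; it starts there), -0.3 lower limit. Below upright it falls when let go. Weight about 0.6 kg. Its round pad, 90 mm from the pivot, meets a free spring on the plate at about 0.2 rad, loads it with about 8 N, and rests near +0.07 on a good spring, -0.07 on a soft one
- pivot (a point): the beam's pivot axis, 85 mm above the bench, on the beam's centre line; the axis runs along the tester's x
- handle (a point): middle of the beam's grey revolving handle, 190 mm from the pivot: a round grip 16 mm in diameter, 66 mm long, sticking out sideways (to the tester's -x) from the beam's end, parallel to the pivot axis, its middle 58 mm from the beam's centre line. 85 mm above the bench with the beam level, 265 mm with it up
- pointer (a point): tip of the white-painted pointer at the beam's free end, 231 mm from the pivot: its height is compared with the index. With the beam up it is the tester's highest point, 305 mm above the bench
- index (a point): tip of the white-painted fixed index (the reference mark) on the post, 85 mm above the bench, pointing at the pointer's tip; the pointer is level with it when the beam is level. The pointer stops roughly 15 mm above it on a good spring and 15 mm below it on a soft one
- tray: white plastic rectangular tray, fixed, 115 mm (x) by 95 mm (y), 22 mm high, wall and floor 3 mm; origin under its middle on the bench. A good spring is to stand in it
- dish: round stainless steel dish, fixed, 117 mm across the rim, flat floor 90 mm across and 3 mm thick, 24 mm high; origin under its middle on the bench. A soft spring goes into it
- tube_rack: bystander: white two-tier rack 98 mm (x) by 148 mm (y) with red-capped sample tubes up to 114 mm high; origin under its middle
- bottle: bystander: amber reagent bottle, 62 mm diameter, 165 mm high; origin under its middle
- weight: bystander and landmark: steel 500 g balance weight with a knob, 38 mm diameter, 80 mm high; origin under its middle
Mind the look-alikes: they are no part of the job. What is shaped like the spring_a but brown or pink is not meant.

How it is judged:
On the way, in this order (a step that is already met when the one before it is completed fails the run):
1. the spring from beside the balance weight stands in the middle of the plate and the beam rests on it by its own weight, hand off (((distance between spring_a and seat below 0.012 m and angle between spring_a's own z axis and vertical below 0.15 rad and world y of spring_b above -0.15 m and distance of spring_b from where it was at the start of the episode below 0.02 m) or (distance between spring_b and seat below 0.012 m and angle between spring_b's own z axis and vertical below 0.15 rad and world y of spring_a above -0.15 m and distance of spring_a from where it was at the start of the episode below 0.02 m)) and value of joint beam between -0.15 and 0.15 rad and velocity of joint beam between -0.1 and 0.1 rad/s and contact force between each of the fingers, the arm and tester below 0.2 N and contact force between the fingers and spring_a below 0.2 N and contact force between the fingers and spring_b below 0.2 N), for 0.4 s.
2. the beam is swung back up past upright onto its stop (value of joint beam above 1.75 rad), for 0.2 s.
At the end, for the whole second after the job is handed in: Beam leaning on its stop (over 1.75 rad); the tested spring, released and at rest, stands upright (0.15 rad) on the white tray's floor if good, or is in the dish (lower end within 56 mm of its centre, below 35 mm) if soft; the other spring stands upright within 20 mm of its place (value of joint beam above 1.75 rad and ((x of spring_a in the frame of tray between -0.045 and 0.045 m and y of spring_a in the frame of tray between -0.036 and 0.036 m and z of spring_a in the frame of tray below 0.012 m and angle between each of spring_a, spring_b's own z axis and vertical below 0.15 rad and distance of spring_b from where it was at the start of the episode below 0.02 m and world y of spring_b above -0.15 m) or (horizontal distance between spring_b and dish below 0.056 m and z of spring_b in the frame of dish below 0.035 m and distance of spring_a from where it was at the start of the episode below 0.02 m and angle between spring_a's own z axis and vertical below 0.15 rad and world y of spring_a above -0.15 m)) and linear speed of each of spring_a, spring_b below 0.02 m/s); the robot touches nothing.
It fails at once if the beam is dropped (falls faster than 3.8 rad/s) (velocity of joint beam below -3.8 rad/s).
It fails at once if the tube rack is pushed more than 20 mm or tipped (distance of tube_rack from where it was at the start of the episode above 0.02 m or angle between tube_rack's own z axis and vertical above 0.3 rad).
It fails at once if the bottle is pushed more than 20 mm or tipped (distance of bottle from where it was at the start of the episode above 0.02 m or angle between bottle's own z axis and vertical above 0.3 rad).
It fails at once if the balance weight is pushed more than 20 mm or tipped (distance of weight from where it was at the start of the episode above 0.02 m or angle between weight's own z axis and vertical above 0.3 rad).
It also fails if it takes over 72 s, if anything falls off the work surface, if the arm or the gripper's body presses on something with over 40 N, if the wrist force passes 120 N, or if a joint passes its speed limit or range.

## Working session

There is one attempt and no reset: what is moved stays moved. The work goes in short steps, Python scripts to look and compute and a tool call to move; the robot and the scene stay as the last step left them, time stands still between calls to the robot, and variables do not carry over. Pictures are saved under pics/ and viewed, at most 10 in all, crops included, and the job is handed in when it is done.

Besides the shell and the picture viewer there is one more tool, called after "Emit:" in YAML: its name, and indented under it one key for each argument. move_arm: Moves the arm, as the interface text tells. Its arguments: {"type":"object","properties":{"commands":{"type":"array","items":{"type":"array","items":{"type":"array","items":{"type":"number"}}}},"squeeze":{"type":"number"}},"required":["commands"]}

```bash
mkdir -p pics; ls; cat > h.py <<'E'
import numpy as np, cv2
from station import bot, imaging
def snap(n,f):
    im=imaging.read_camera(n); cv2.imwrite('pics/'+f,im[:,:,::-1]); return im
def ray(n,uv,z):
    c=imaging.calibration(n); K=np.array(c['intrinsics']); T=np.array(c['extrinsics'])
    d=T[:3,:3]@np.linalg.inv(K)@np.array([uv[0],uv[1],1.]); o=T[:3,3]
    return o+d*(z-o[2])/d[2]
def proj(n,p):
    c=imaging.calibration(n); K=np.array(c['intrinsics']); T=np.linalg.inv(np.array(c['extrinsics']))
    q=K@(T[:3,:3]@np.array(p)+T[:3,3]); return q[:2]/q[2]
E
python3 - <<'E'
from h import *
snap('top','top0.png'); snap('scene','scene0.png')
o=bot.get_obs(); print(o)
for n in('top','scene'): print(n,imaging.calibration(n))
print(imaging.calibration('wrist'))
E
```

```text
pics
{'t': 0.1, 'q': array([ 1.20589697,  0.47771803,  0.02237532,  1.55631898, -0.0114785 ,
        1.10931981, -0.08308881]), 'joint_vel': array([ 0.00023575, -0.000771  , -0.00015018, -0.00413473,  0.00135001,
        0.00158596, -0.0018194 ]), 'joint_torque': array([ 4.36803588e-03, -5.97764754e+01,  1.61376178e+00, -2.81954813e+01,
        1.28850222e-02,  5.00400361e-03,  4.46423451e-05]), 'eef_pos': array([ 0.17127263, -0.65236949,  0.23043738]), 'tool_rot': array([-7.97752823e-04,  9.91766971e-01,  1.28053137e-01, -1.80015313e-04]), 'contact_force': array([ 0.06634637, -0.08646991,  0.56688875]), 'torque': array([-0.04630459, -0.03694079, -0.0162351 ]), 'grasp_force': 0.0, 'gripper_width': 1.0001386938801848}
top {'intrinsics': array([[519.96154078,   0.        , 328.86284212],
       [  0.        , 519.96154078, 241.81376637],
       [  0.        ,   0.        ,   1.        ]]), 'extrinsics': array([[-1.38514918e-02, -9.92867611e-01,  1.18414710e-01,
         4.29620926e-01],
       [-9.99745072e-01,  1.58636320e-02,  1.60666341e-02,
        -7.54507762e-04],
       [-1.7830
[... 413 characters left out ...]
  [ 0.57213999,  0.44147269, -0.69120018,  0.93994187],
       [-0.01157377, -0.83833684, -0.54502971,  0.80963644],
       [ 0.        ,  0.        ,  0.        ,  1.        ]])}
{'intrinsics': array([[419.00374388,   0.        , 322.33207199],
       [  0.        , 419.00374388, 238.58341898],
       [  0.        ,   0.        ,   1.        ]]), 'mount': array([[-1.50788526e-03, -9.62219056e-01, -2.72272319e-01,
         6.80808235e-02],
       [ 9.99998862e-01, -1.46342650e-03, -3.66348960e-04,
        -1.12811451e-03],
       [-4.59425753e-05, -2.72272561e-01,  9.62220167e-01,
        -1.41835192e-01],
       [ 0.00000000e+00,  0.00000000e+00,  0.00000000e+00,
         1.00000000e+00]])}
```

View pics/top0.png

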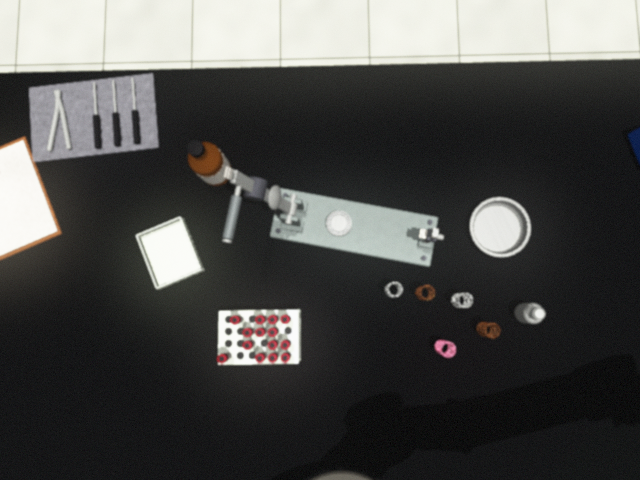

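View pics/scene0.png

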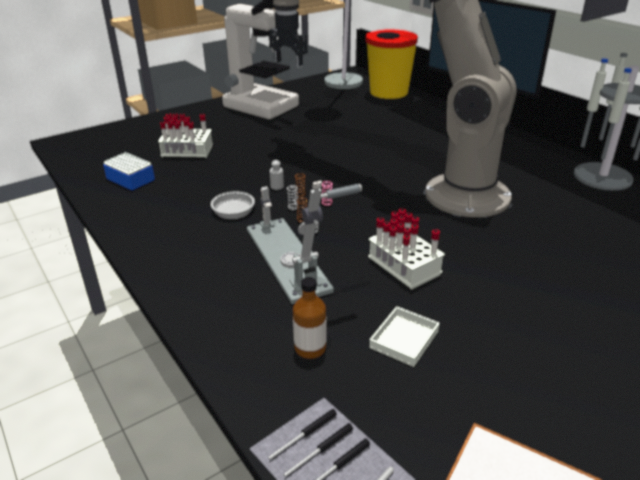

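The top view shows steel springs at (394,289) and (462,299), with the weight at (530,313). The plate is at (339,223), the index post near (427,236), the handle at about (231,215), the dish at (500,227) and the tray at (169,253).

```bash
python3 - <<'E'
from h import *
im=cv2.imread('pics/top0.png')
a=cv2.resize(im[180:370,370:560],(600,600),interpolation=cv2.INTER_CUBIC)
cv2.imwrite('pics/c1.png',a)
b=cv2.resize(im[120:320,190:450],(780,600),interpolation=cv2.INTER_CUBIC)
cv2.imwrite('pics/c2.png',b)
E
```

```text
(no output)
```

View pics/c1.png

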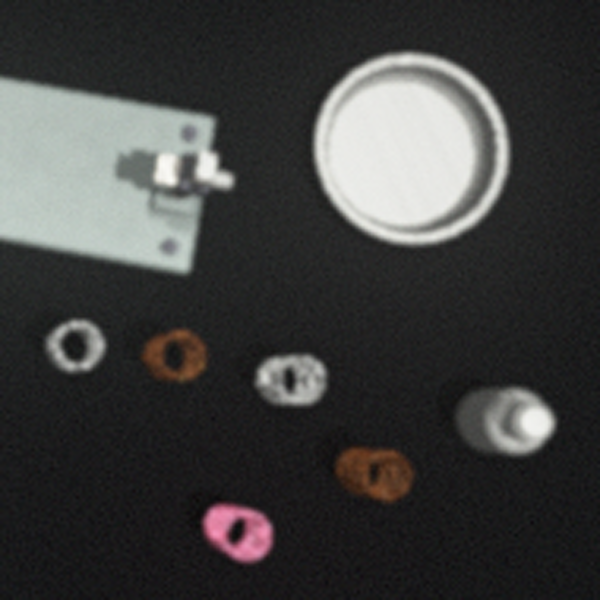

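View pics/c2.png

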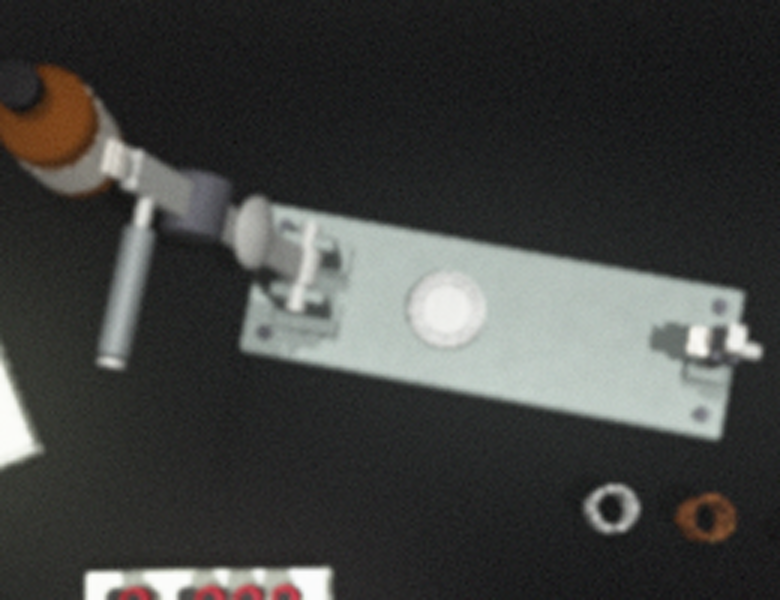

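```bash
python3 - <<'E'
from h import *
np.set_printoptions(precision=4,suppress=True)
c1=lambda u,v:(370+u/3.158,180+v/3.158); c2=lambda u,v:(190+u/3,120+v/3)
S=ray('top',c1(291,380),.03);O=ray('top',c1(76,346),.03);print('spring',S,'other',O)
W=ray('top',c1(533,421),.08);print('weight',W,np.linalg.norm(S-W-[0,0,-.05]),np.hypot(*(O-W)[:2]))
seat=ray('top',c2(447,309),.026);print('seat',seat)
C=[ray('top',c2(*p),.016) for p in((277,205),(744,290),(718,438),(241,350))]
for p in C:print(p)
ydir=(C[0]-C[1]+C[3]-C[2]);L=np.linalg.norm(ydir)/2;ydir/=2*L;xdir=np.array([ydir[1],-ydir[0],0]);
org=sum(C)/4+ydir*.01;org[2]=0
print('len',L,np.linalg.norm(C[0]-C[3]),'ydir',ydir,'xdir',xdir,'org',org,'seat in tester',(seat-org)@xdir,(seat-org)@ydir)
piv=org+.11*ydir+[0,0,.085]
for th in(1.9,0):
  h=piv+.19*(-ydir*np.cos(th)+np.array([0,0,1])*np.sin(th))-xdir*.058
  print('handle',th,h,proj('top',h))
print('handle px',ray('top',c2(130,288),.265))
for n,p,z in(('dish',(500,227),.024),('t',(180,217),.022),('t',(203,270),.022),('t',(158,289),.022),('t',(136,235),.022),('pink',(445,348),.03),('br1',(426,292),.03),('br2',(489,329),.03),('bottlecap',(195,149),.165),):print(n,ray('top',p,z))
print('rack',[ray('top',p,.08) for p in((218,311),(300,310),(300,364))])
print('nadir',proj('top',[*np.array(imaging.calibration('top')['extrinsics'])[:2,3],0]))
E
```

```text
spring [ 0.4327 -0.2363  0.03  ] other [ 0.4549 -0.1078  0.03  ]
weight [ 0.4075 -0.3605  0.08  ] 0.126686963772704 0.2570848988226564
seat [ 0.5858 -0.0048  0.026 ]
[0.659  0.1067 0.016 ]
[ 0.5968 -0.1996  0.016 ]
[ 0.4999 -0.1791  0.016 ]
[0.5624 0.1307 0.016 ]
len 0.3142722494567511 0.09949686810118052 ydir [0.1985 0.9801 0.    ] xdir [ 0.9801 -0.1985  0.    ] org [ 0.5815 -0.0255  0.    ] seat in tester 0.00012405840958588696 0.02114652681282623
handle 1.9 [0.5587 0.154  0.2648] [233.139  218.0713]
handle 0 [ 0.5088 -0.0924  0.085 ] [387.9421 259.1194]
handle px [0.5618 0.1537 0.265 ]
dish [ 0.5731 -0.3171  0.024 ]
t [0.6036 0.3083 0.022 ]
t [0.4984 0.2612 0.022 ]
t [0.4628 0.3484 0.022 ]
t [0.5692 0.3946 0.022 ]
pink [ 0.3441 -0.2003  0.03  ]
br1 [ 0.4494 -0.1684  0.03  ]
br2 [ 0.3783 -0.2844  0.03  ]
bottlecap [0.6968 0.2409 0.165 ]
rack [array([0.4195, 0.2177, 0.08  ]), array([0.4192, 0.0686, 0.08  ]), array([0.3234, 0.0693, 0.08  ])]
nadir [338.2009 303.6969]
```

Emit:
move_arm:
  commands:
    - [[0,0,0,0,0,8.73,0.05],[0,0,0,0,0,8.73,0.05],[0,0,0,0,0,8.73,0.05],[0.0145,-0.0383,0.0025,0,0,0,0.05],[0.0145,-0.0383,0.0025,0,0,0,0.05],[0.0145,-0.0383,0.0025,0,0,0,0.05],[0.0145,-0.0383,0.0025,0,0,0,0.05],[0.0145,-0.0383,0.0025,0,0,0,0.05],[0.0145,-0.0383,0.0025,0,0,0,0.05],[0.0145,-0.0383,0.0025,0,0,0,0.05],[0.0145,-0.0383,0.0025,0,0,0,0.05],[0.0145,-0.0383,0.0025,0,0,0,0.05],[0.0145,-0.0383,0.0025,0,0,0,0.05],[0.0145,-0.0383,0.0025,0,0,0,0.05],[0.0145,-0.0383,0.0025,0,0,0,0.05],[0,0,0,0,0,0,0.05],[0,0,0,0,0,0,0.05]]
  squeeze: 40

```text
t: 2.22
eef_pos: [0.4329, -0.2376, 0.2011]
tool_rot: [0.0, 0.995, -0.1, -0.0]
contact_force: [-0.1, -0.1, 0.6]
gripper_width: 0.588
grasp_force: 0.0
```

```bash
cat >> h.py <<'E'
from scipy.spatial.transform import Rotation as Ro
def pose():
    o=bot.get_obs(); q=o['tool_rot']; T=np.eye(4); T[:3,:3]=Ro.from_quat([q[1],q[2],q[3],q[0]]).as_matrix(); T[:3,3]=o['eef_pos']; return T
def wcam(T): return T@np.array(imaging.calibration('wrist')['mount'])
KW=np.array(imaging.calibration('wrist')['intrinsics'])
def wray(T,uv,z):
    M=wcam(T); d=M[:3,:3]@np.linalg.inv(KW)@np.array([*uv,1.]); o=M[:3,3]; return o+d*(z-o[2])/d[2]
def wproj(T,p):
    M=np.linalg.inv(wcam(T)); q=KW@(M[:3,:3]@np.array(p)+M[:3,3]); return q[:2]/q[2]
def delta(p,xd=(0.9801,-0.1985)):
    T=pose(); D=np.eye(3); D[:,0]=[*xd,0]; D[:,1]=[xd[1],-xd[0],0]; D[:,2]=[0,0,-1]
    print('t',bot.get_obs()['t'],'at',T[:3,3].round(4),'shift tool',(T[:3,:3].T@(np.array(p)-T[:3,3])).round(4),'turn deg',np.degrees(Ro.from_matrix(T[:3,:3].T@D).as_rotvec()).round(2))
E
python3 - <<'E'
from h import *
T=pose(); im=snap('wrist','w1.png')
delta([.4327,-.2363,.026])
print(wproj(T,[.4327,-.2363,.06]),wproj(T,[.4327,-.2363,.0]))
E
```

```text
t 2.275 at [ 0.4327 -0.2381  0.2012] shift tool [-0.0002 -0.0018  0.1752] turn deg [ 0.03  0.03 -0.11]
[321.53249571 221.88258279] [321.65610442 204.95019579]
```

View pics/w1.png

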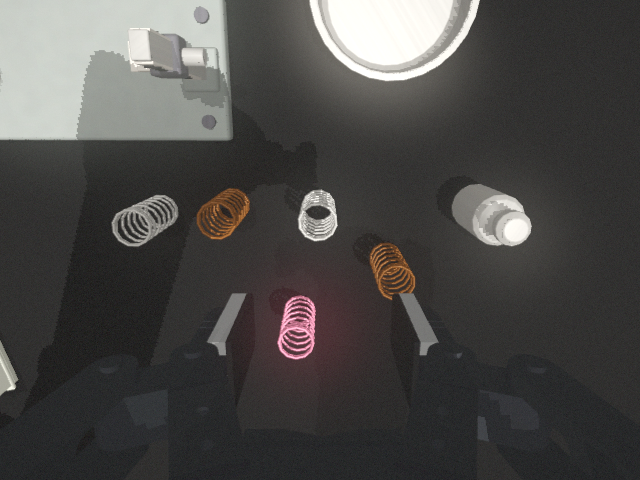

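The tested spring's top rim is at (318,224) and its bottom at (318,204). That's within about 2 mm of my estimate, so I'm going down to grasp it.

Emit:
move_arm:
  commands:
    - [[0,-0.0035,0.03,0,0,0,0.05],[0,0,0.035,0,0,0,0.05],[0,0,0.035,0,0,0,0.05],[0,0,0.035,0,0,0,0.05],[0,0,0.025,0,0,0,0.05],[0,0,0.013,0,0,0,0.05],[0,0,0,0,0,0,0.05],[0,0,0,0,0,0,0.02],[0,0,0,0,0,0,0.02],[0,0,0,0,0,0,0.02],[0,0,0,0,0,0,0.02],[0,0,0,0,0,0,0.02]]
  squeeze: 30

```text
t: 3.78
eef_pos: [0.4347, -0.2341, 0.0287]
tool_rot: [0.0, 0.995, -0.1, 0.001]
contact_force: [-0.3, -1.4, 2.6]
gripper_width: 0.315
grasp_force: 30.6
```

```bash
python3 - <<'E'
from h import *
T=pose()
print('spring from w1 rays need old pose; seat deltas:')
delta([.5858,-.0048,.14])
E
```

```text
spring from w1 rays need old pose; seat deltas:
t 3.775 at [ 0.4347 -0.2341  0.0287] shift tool [ 0.1026 -0.2547 -0.1113] turn deg [ 0.02 -0.07 -0.03]
```

Emit:
move_arm:
  commands:
    - [[0,0,-0.02,0,0,0,0.02],[0,0,-0.04,0,0,0,0.02],[0,0,-0.04,0,0,0,0.02],[0,0,-0.04,0,0,0,0.02],[0,0,-0.03,0,0,0,0.02],[0.01,-0.0255,0,0,0,0,0.02],[0.0135,-0.033,0,0,0,0,0.02],[0.0135,-0.033,0,0,0,0,0.02],[0.0135,-0.033,0,0,0,0,0.02],[0.0135,-0.033,0,0,0,0,0.02],[0.0135,-0.033,0,0,0,0,0.02],[0.0135,-0.033,0,0,0,0,0.02],[0.0135,-0.0307,0,0,0,0,0.02],[0,0,0,0,0,0,0.02],[0,0,0,0,0,0,0.02]]

```text
t: 5.65
eef_pos: [0.5862, -0.0059, 0.1976]
tool_rot: [0.0, 0.995, -0.1, -0.001]
contact_force: [-0.2, -0.4, -0.5]
gripper_width: 0.315
grasp_force: 30.4
```

```bash
python3 - <<'E'
from h import *
T=pose(); snap('wrist','w2.png')
delta([.5858,-.0048,.055]); print(wproj(T,[.5858,-.0048,.026]), bot.get_obs()['gripper_width'])
E
```

```text
t 5.7 at [ 0.5862 -0.0065  0.1978] shift tool [-0.0006 -0.0017  0.1428] turn deg [ 0.06  0.08 -0.1 ]
[321.7099587  212.53136335] 0.3185344424517496
```

View pics/w2.png

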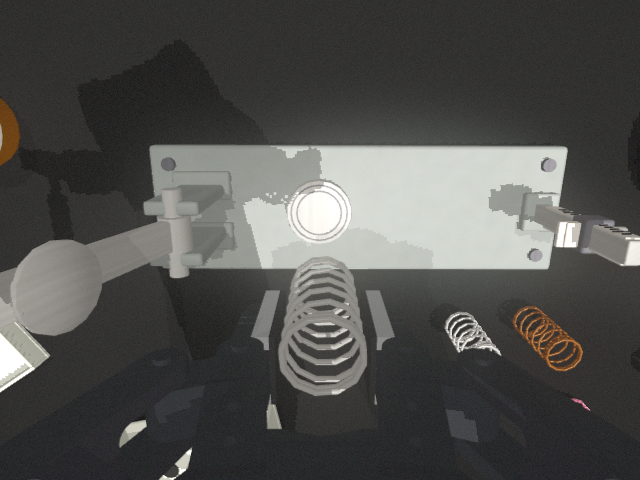

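Emit:
move_arm:
  commands:
    - [[-0.001,-0.003,0.02,0,0,0,0.02],[0,0,0.035,0,0,0,0.02],[0,0,0.035,0,0,0,0.02],[0,0,0.025,0,0,0,0.02],[0,0,0.015,0,0,0,0.02],[0,0,0.008,0,0,0,0.02],[0,0,0.004,0,0,0,0.02],[0,0,0,0,0,0,0.02],[0,0,0,0,0,0,0.02]]

```text
t: 6.82
eef_pos: [0.5873, -0.0021, 0.057]
tool_rot: [-0.0, 0.995, -0.1, 0.001]
contact_force: [-0.7, 0.2, -0.3]
gripper_width: 0.319
grasp_force: 30.4
```

Emit:
move_arm:
  commands:
    - [[-0.0015,0,0.0025,0,0,0,0.02],[0,0,0,0,0,0,0.02],[0,0,0,0,0,0,0.033],[0,0,0,0,0,0,0.045],[0,0,0,0,0,0,0.055],[0,0,0,0,0,0,0.06],[0,0,-0.02,0,0,0,0.06],[0,0,-0.03,0,0,0,0.06],[0,0,-0.05,0,0,0,0.06],[0,0,-0.05,0,0,0,0.06],[0,0,-0.04,0,0,0,0.08],[0,0,-0.03,0,0,0,0.08],[0,0,0,0,0,0,0.08],[0,0,0,0,0,0,0.08]]

```text
t: 8.57
eef_pos: [0.5847, -0.002, 0.273]
tool_rot: [0.0, 0.995, -0.1, -0.001]
contact_force: [-0.2, -1.1, -0.3]
gripper_width: 0.942
grasp_force: 0.0
```

```bash
python3 - <<'E'
from h import *
T=pose(); im=snap('wrist','w3a.png'); 
c=cv2.resize(im[150:290,220:420,::-1],(800,560),interpolation=cv2.INTER_CUBIC); cv2.imwrite('pics/w3.png',c)
print(wproj(T,[.5858,-.0048,.026]),wproj(T,[.5858,-.0048,.086]))
delta([.5602,.1538,.262])
E
```

```text
[325.69942581 193.02771436] [326.2974576 205.7272574]
t 8.625 at [ 0.5845 -0.002   0.2725] shift tool [-0.0548 -0.1479  0.0105] turn deg [ 0.03  0.12 -0.03]
```

View pics/w3.png

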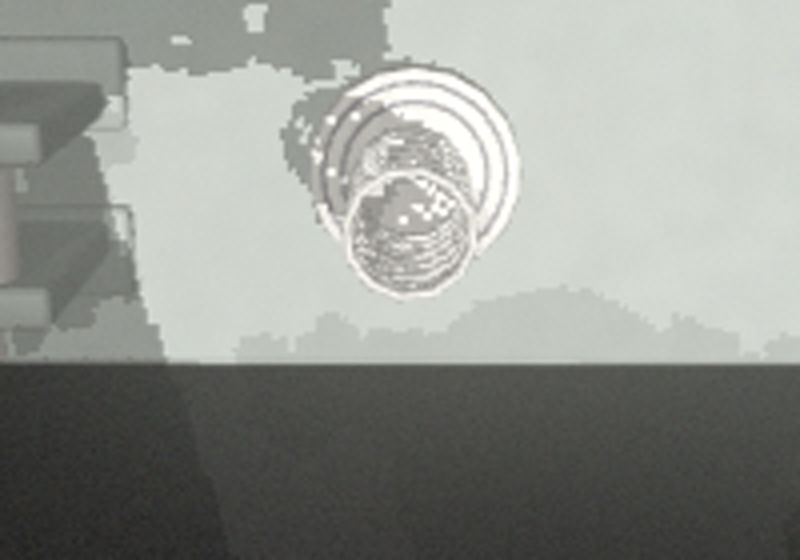

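The spring stands upright on the plate, about 4 mm off centre (plate centre at 324,191, spring top rim at 323,208), which is inside the 12 mm limit. Next I'll grip the handle.

Emit:
move_arm:
  commands:
    - [[-0.02,0,-0.04,0,0,0,0.085],[-0.02,-0.01,-0.04,0,0,0,0.085],[-0.01,-0.035,0,0,0,0,0.085],[-0.009,-0.035,0,0,0,0,0.085],[0,-0.035,0,0,0,0,0.085],[0,-0.033,0,0,0,0,0.085],[0,0,0.03,0,0,0,0.085],[0,0,0.035,0,0,0,0.085],[0,0,0.025,0,0,0,0.085],[0,0,0.0165,0,0,0,0.085],[0,0,0,0,0,0,0.085],[0,0,0,0,0,0,0.085]]

```text
t: 10.12
eef_pos: [0.5574, 0.1551, 0.2481]
tool_rot: [-0.0, 0.995, -0.1, 0.001]
contact_force: [-0.7, -0.9, 0.5]
gripper_width: 0.991
grasp_force: 0.0
```

```bash
python3 - <<'E'
from h import *
delta([.5563,.1538,.246])
T=pose(); im=snap('wrist','w4.png'); snap('scene','s4.png')
o=bot.get_obs();print(o['contact_force'])
E
```

```text
t 10.125 at [0.5574 0.1551 0.2481] shift tool [-0.0008  0.0015  0.0021] turn deg [-0.04 -0.06 -0.03]
[ 1.21324942 -0.20159156 -0.72872808]
```

View pics/w4.png

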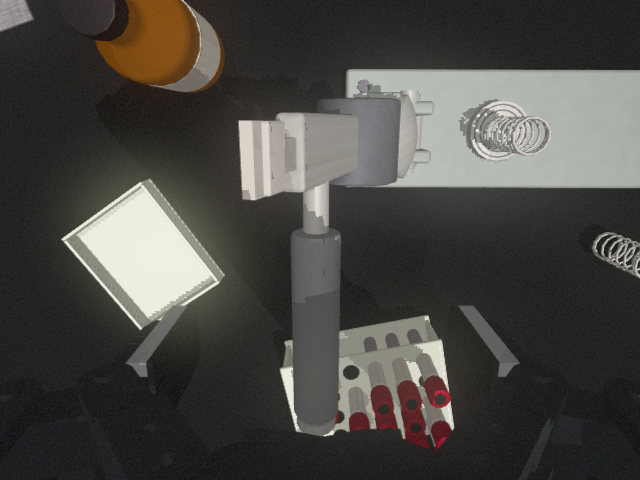

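The handle runs at about u=317 between the open fingers, which is well centred. Closing on it.

Emit:
move_arm:
  commands:
    - [[0,0,0.002,0,0,0,0.06],[0,0,0,0,0,0,0.03],[0,0,0,0,0,0,0.01],[0,0,0,0,0,0,0.01],[0,0,0,0,0,0,0.01],[0,0,0,0,0,0,0.01],[0,0,0,0,0,0,0.01],[0,0,0,0,0,0,0.01]]
  squeeze: 50

```text
t: 11.22
eef_pos: [0.5569, 0.1551, 0.2455]
tool_rot: [-0.0, 0.995, -0.1, 0.0]
contact_force: [0.5, 1.9, 2.4]
gripper_width: 0.169
grasp_force: 48.8
```

Emit:
move_arm:
  commands:
    - [[0,0.0183,-0.0052,0,0,0,0.01],[0,0.0187,-0.0034,0,0,0,0.01],[0,0.0189,-0.0015,0,0,0,0.01],[0,0.019,0.0004,0,0,0,0.01],[0,0.0189,0.0023,0,0,0,0.01],[0,0.0185,0.0041,0,0,0,0.01],[0,0.018,0.006,0,0,0,0.01],[0,0.0173,0.0078,0,0,0,0.01],[0,0.0165,0.0094,0,0,0,0.01],[0,0,0,0,0,0,0.01]]

```text
t: 12.48
eef_pos: [0.5236, -0.0062, 0.2236]
tool_rot: [-0.001, 0.995, -0.1, -0.001]
contact_force: [3.7, 5.2, -12.4]
gripper_width: 0.167
grasp_force: 49.7
```

Emit:
move_arm:
  commands:
    - [[0,0.0154,0.0111,0,0,0,0.01],[0,0.0143,0.0125,0,0,0,0.01],[0,0.0129,0.0139,0,0,0,0.01],[0,0.0115,0.0151,0,0,0,0.01],[0,0.0099,0.0162,0,0,0,0.01],[0,0.0083,0.0171,0,0,0,0.01],[0,0.0065,0.0178,0,0,0,0.01],[0,0,0,0,0,0,0.01],[0,0,0,0,0,0,0.01]]

```text
t: 13.6
eef_pos: [0.5083, -0.0809, 0.1214]
tool_rot: [-0.001, 0.995, -0.099, -0.001]
contact_force: [-0.3, 8.2, -5.4]
gripper_width: 0.172
grasp_force: 50.4
```

```bash
python3 - <<'E'
from h import *
delta([.5,-.09,.07]); snap('scene','s5.png')
im=cv2.imread('pics/s5.png'); c=cv2.resize(im[150:320,200:400],(800,680))[:600]; cv2.imwrite('pics/s5c.png',c)
E
```

```text
t 13.6 at [ 0.5083 -0.0809  0.1214] shift tool [-0.0062  0.0107  0.0514] turn deg [-0.14  0.09  0.1 ]
```

Emit:
move_arm:
  commands:
    - [[0,0.003,0.01,0,0,0,0.01],[0,0.0022,0.01,0,0,0,0.01],[0,0.0015,0.01,0,0,0,0.01],[0,0.001,0.008,0,0,0,0.01],[0,0,0,0,0,0,0.01],[0,0,0,0,0,0,0.01]]

```text
t: 14.4
eef_pos: [0.5068, -0.0883, 0.0839]
tool_rot: [-0.001, 0.995, -0.099, -0.001]
contact_force: [-2.2, 8.7, -1.1]
gripper_width: 0.164
grasp_force: 50.8
```

Emit:
move_arm:
  commands:
    - [[0,0,0,0,0,0,0.03],[0,0,0,0,0,0,0.05],[0,0,0,0,0,0,0.07],[0,0,0,0,0,0,0.08],[0,0,0,0,0,0,0.08],[0,0,0,0,0,0,0.08],[0,0,-0.03,0,0,0,0.08],[0,0,-0.04,0,0,0,0.08],[0,0,-0.04,0,0,0,0.08],[0,0,0,0,0,0,0.08],[0,0,0,0,0,0,0.08],[0,0,0,0,0,0,0.08],[0,0,0,0,0,0,0.08]]

```text
t: 16.02
eef_pos: [0.5064, -0.0907, 0.1927]
tool_rot: [-0.0, 0.995, -0.1, -0.001]
contact_force: [-0.0, 0.4, 0.1]
gripper_width: 0.936
grasp_force: 0.0
```

```bash
python3 - <<'E'
from h import *
snap('scene','s6.png'); im=cv2.imread('pics/s6.png')
c=cv2.resize(im[170:310,220:400],(771,600),interpolation=cv2.INTER_CUBIC); cv2.imwrite('pics/s6c.png',c)
snap('wrist','w6.png')
yd=np.array([.1985,.9801,0]); seat=np.array([.586,-.003,0]); piv=seat+.09*yd+[0,0,.085]
f=lambda p:((proj('scene',p)-[220,170])*600/140).round(0)
for th in(.07,-.07): print(th,f(piv+.231*(-yd*np.cos(th)+np.array([0,0,np.sin(th)]))),'seat top',f(seat+[0,0,.026]))
delta([.5068,-.0883,.0839])
E
```

```text
0.07 [207. 136.] seat top [302. 374.]
-0.07 [211. 184.] seat top [302. 374.]
t 16.125 at [ 0.5067 -0.0906  0.1931] shift tool [-0.0002 -0.0023  0.1092] turn deg [ 0.    0.07 -0.02]
```

View pics/s6c.png

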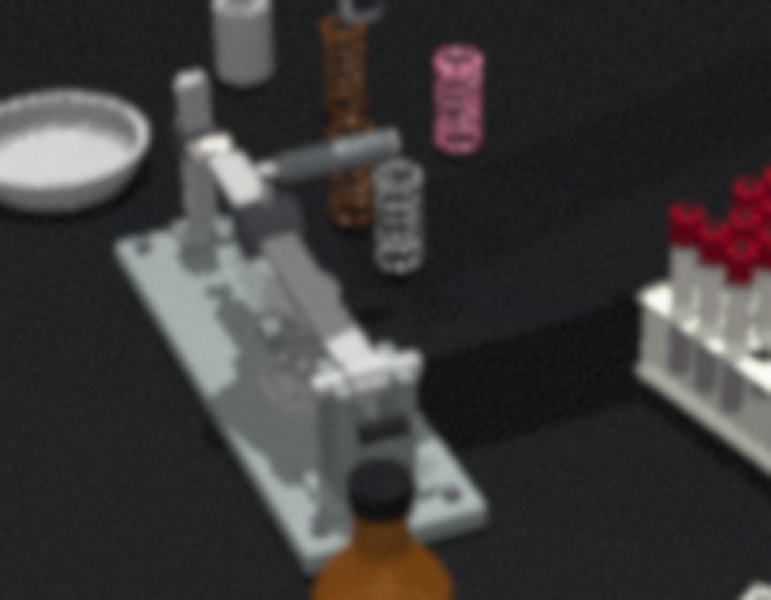

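The pointer's white end is at about (208,143) in the crop. The predictions are (207,136) for a good spring and (211,184) for a soft one, so it looks good. I'll cross-check with the handle ends at (266,168) and (398,138), plus the wrist view.

```bash
python3 - <<'E'
from h import *
yd=np.array([.1985,.9801,0]);xd=np.array([.9801,-.1985,0]); seat=np.array([.586,-.003,0]); piv=seat+.09*yd+[0,0,.085]
f=lambda p:((proj('scene',p)-[220,170])*600/140).round(0)
T=pose()
for th in(.1,.07,0,-.07):
  r=-yd*np.cos(th)+np.array([0,0,np.sin(th)])
  print(th,'handle ends',f(piv+.19*r-.025*xd),f(piv+.19*r-.091*xd),'wrist',wproj(T,piv+.19*r-.025*xd),wproj(T,piv+.231*r))
print('index',wproj(T,piv+[0,0,0]-.236*yd), f(piv-.236*yd))
im=cv2.imread('pics/w6.png'); 
cv2.imwrite('pics/w6c.png',cv2.resize(im[60:360,200:600],(800,600)))
E
```

```text
0.1 handle ends [274. 156.] [383. 131.] wrist [318.74058126 180.85048965] [396.12091293 134.23964264]
0.07 handle ends [274. 164.] [383. 139.] wrist [319.68301148 179.42971155] [395.04930795 133.80393211]
0 handle ends [275. 184.] [383. 159.] wrist [320.60525525 176.35066739] [391.36894661 132.88045836]
-0.07 handle ends [276. 205.] [384. 180.] wrist [319.94902238 173.57491081] [386.29348458 132.0718996 ]
index [400.01578872 132.86351618] [206. 156.]
```

View pics/w6c.png

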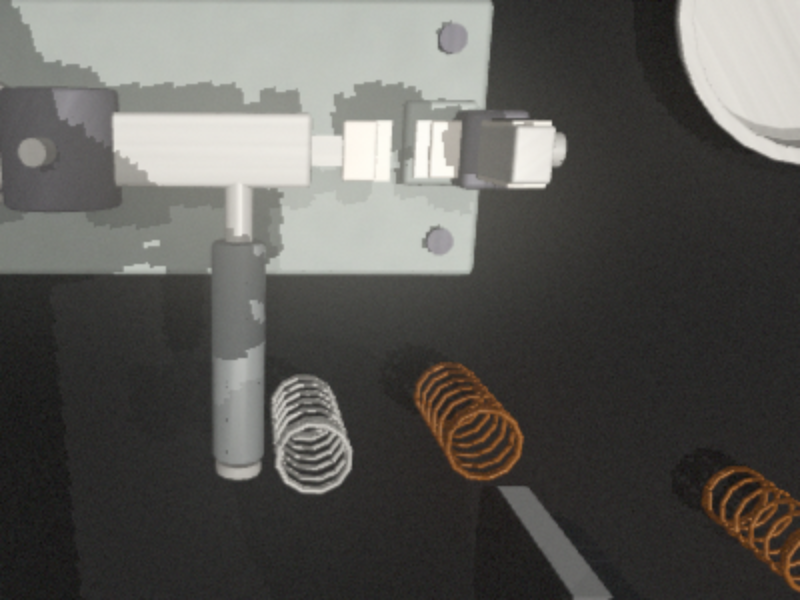

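The handle's position matches about +0.07 rad, so the pointer rests above the index and the spring is good. It goes in the tray. I'll grip the handle again and swing the beam up.

Emit:
move_arm:
  commands:
    - [[0,-0.002,0.03,0,0,0,0.085],[0,0,0.035,0,0,0,0.085],[0,0,0.03,0,0,0,0.085],[0,0,0.018,0,0,0,0.085],[0,0,0,0,0,0,0.085],[0,0,0,0,0,0,0.04],[0,0,0,0,0,0,0.01],[0,0,0,0,0,0,0.01],[0,0,0,0,0,0,0.01],[0,0,0,0,0,0,0.01],[0,0,0,0,0,0,0.01],[0,0,0,0,0,0,0.01]]

```text
t: 17.62
eef_pos: [0.5077, -0.0888, 0.0808]
tool_rot: [-0.0, 0.995, -0.1, 0.0]
contact_force: [1.1, -0.5, 0.2]
gripper_width: 0.167
grasp_force: 48.7
```

Emit:
move_arm:
  commands:
    - [[0,-0.0005,-0.0057,0,0,0,0.01],[0,-0.0028,-0.0188,0,0,0,0.01],[0,-0.0047,-0.0184,0,0,0,0.01],[0,-0.0065,-0.0178,0,0,0,0.01],[0,-0.0083,-0.0171,0,0,0,0.01],[0,-0.0099,-0.0162,0,0,0,0.01],[0,-0.0115,-0.0151,0,0,0,0.01],[0,-0.0129,-0.0139,0,0,0,0.01],[0,-0.0143,-0.0125,0,0,0,0.01],[0,-0.0154,-0.0111,0,0,0,0.01],[0,-0.0165,-0.0094,0,0,0,0.01],[0,-0.0173,-0.0078,0,0,0,0.01],[0,0,0,0,0,0,0.01]]

```text
t: 19.25
eef_pos: [0.5324, 0.0312, 0.2468]
tool_rot: [-0.0, 0.995, -0.099, 0.001]
contact_force: [-0.3, -4.3, 7.4]
gripper_width: 0.165
grasp_force: 50.1
```

Emit:
move_arm:
  commands:
    - [[0,-0.018,-0.006,0,0,0,0.01],[0,-0.0185,-0.0041,0,0,0,0.01],[0,-0.0189,-0.0023,0,0,0,0.01],[0,-0.019,-0.0004,0,0,0,0.01],[0,-0.0189,0.0015,0,0,0,0.01],[0,-0.0187,0.0034,0,0,0,0.01],[0,-0.016,0.0045,0,0,0,0.01],[0,0,0,0,0,0,0.01],[0,0,0,0,0,0,0.01]]

```text
t: 20.38
eef_pos: [0.5584, 0.1571, 0.2491]
tool_rot: [-0.001, 0.995, -0.099, 0.002]
contact_force: [6.0, 1.5, 4.9]
gripper_width: 0.165
grasp_force: 49.9
```

```bash
python3 - <<'E'
from h import *
delta([.5569,.1551,.2455])
E
```

```text
t 20.375 at [0.5584 0.1571 0.2491] shift tool [-0.001   0.0023  0.0035] turn deg [-0.18 -0.18  0.04]
```

Emit:
move_arm:
  commands:
    - [[0,0,0,0,0,0,0.03],[0,0,0,0,0,0,0.06],[0,0,0,0,0,0,0.085],[0,0,0,0,0,0,0.085],[0,0,-0.02,0,0,0,0.085],[0,0,-0.04,0,0,0,0.085],[0,0,-0.04,0,0,0,0.085],[0,0.035,0,0,0,0,0.06],[0,0.035,0,0,0,0,0.06],[0.0115,0.035,0,0,0,0,0.06],[0.0225,0.035,0,0,0,0,0.06],[0.0225,0.011,0.035,0,0,0,0.06],[0,0,0.04,0,0,0,0.06],[0,0,0,0,0,0,0.06],[0,0,0,0,0,0,0.06]]

```text
t: 22.25
eef_pos: [0.5828, -0.0039, 0.2744]
tool_rot: [-0.0, 0.995, -0.1, 0.001]
contact_force: [0.0, 0.1, 1.5]
gripper_width: 0.705
grasp_force: 0.0
```

```bash
python3 - <<'E'
from h import *
T=pose(); im=snap('wrist','w7.png'); snap('top','top7.png')
delta([.5847,-.002,.0555])
old=cv2.imread('pics/w3a.png')
# compare spring/plate patch with picture taken after placing (nearly the same pose)
t=old[170:250,280:370]; r=cv2.matchTemplate(cv2.imread('pics/w7.png'),t,cv2.TM_CCOEFF_NORMED)
print(cv2.minMaxLoc(r)); print(wproj(T,[.5847,-.002,.026]),wproj(T,[.5847,-.002,.086]))
a=cv2.imread('pics/top0.png').astype(int);b=cv2.imread('pics/top7.png').astype(int)
print('handle region diff',abs(a-b)[180:245,180:300].mean(), abs(a-b)[400:,500:].mean())
E
```

```text
t 22.35 at [ 0.5832 -0.0038  0.2751] shift tool [ 0.0004 -0.0019  0.2196] turn deg [-0.05 -0.19  0.  ]
(-0.8643910884857178, 0.9785581231117249, (423, 67), (278, 169))
[320.87847532 193.63545164] [320.56933897 206.1805544 ]
handle region diff 15.84602564102564 7.044851190476191
```

Emit:
move_arm:
  commands:
    - [[0,-0.001,0.03,0,0,0,0.06],[0,0,0.045,0,0,0,0.06],[0,0,0.045,0,0,0,0.06],[0,0,0.04,0,0,0,0.06],[0,0,0.035,0,0,0,0.06],[0,0,0.016,0,0,0,0.06],[0,0,0.008,0,0,0,0.06],[0,0,0,0,0,0,0.06],[0,0,0,0,0,0,0.03],[0,0,0,0,0,0,0.02],[0,0,0,0,0,0,0.02],[0,0,0,0,0,0,0.02],[0,0,0,0,0,0,0.02],[0,0,0,0,0,0,0.02]]
  squeeze: 30

```text
t: 24.1
eef_pos: [0.5829, -0.0033, 0.0542]
tool_rot: [-0.0, 0.995, -0.1, 0.001]
contact_force: [0.8, 1.1, 2.8]
gripper_width: 0.32
grasp_force: 31.1
```

Emit:
move_arm:
  commands:
    - [[0,0,-0.02,0,0,0,0.02],[0,0,-0.045,0,0,0,0.02],[0,0,-0.045,0,0,0,0.02],[0,0,-0.045,0,0,0,0.02],[0,0,-0.045,0,0,0,0.02],[0,0,-0.045,0,0,0,0.02],[0,0,-0.045,0,0,0,0.02],[0,0,-0.035,0,0,0,0.02],[-0.0127,-0.025,0,0,0,0,0.02],[-0.0127,-0.036,0,0,0,0,0.02],[-0.0127,-0.036,0,0,0,0,0.02],[-0.0127,-0.036,0,0,0,0,0.02],[-0.0127,-0.036,0,0,0,0,0.02],[-0.0127,-0.036,0,0,0,0,0.02],[-0.0127,-0.036,0,0,0,0,0.02],[-0.0127,-0.036,0,0,0,0,0.02],[-0.0127,-0.038,0,0,0,0,0.02],[0,0,0,0,0,0,0.02],[0,0,0,0,0,0,0.02]]

```text
t: 26.48
eef_pos: [0.5331, 0.3272, 0.3781]
tool_rot: [0.001, 0.995, -0.1, -0.0]
contact_force: [0.4, 0.2, -0.2]
gripper_width: 0.321
grasp_force: 30.7
```

```bash
python3 - <<'E'
from h import *
T=pose(); im=snap('wrist','w8.png'); snap('top','top8.png')
delta([.5335,.3281,.0315]); print(bot.get_obs()['gripper_width'])
a=cv2.imread('pics/top0.png').astype(int);b=cv2.imread('pics/top8.png').astype(int)
# other spring, weight, and beam (handle outer part) patches vs. start
for n,(r0,r1,c0,c1) in dict(other=(278,300,382,406),weight=(300,326,512,548),seat=(205,240,320,360),post=(220,250,405,446),handle=(185,245,220,300)).items():
    print(n,abs(a-b)[r0:r1,c0:c1].mean().round(1))
# tray centre in wrist view: white blob at rim height
g=cv2.inRange(im,(170,170,150),(255,255,255)); n,l,s,c=cv2.connectedComponentsWithStats(g)
for i in np.argsort(-s[1:,4])[:3]+1: print(s[i],c[i],wray(T,c[i],.01))
print(wproj(T,[.5335,.3281,.01]))
E
```

```text
t 26.575 at [0.5336 0.3265 0.3785] shift tool [-0.0004 -0.002   0.347 ] turn deg [ 0.08  0.01 -0.15]
0.3189608702435116
other 2.7
weight 2.7
seat 2.2
post 2.4
handle 2.8
[    0    24   125   247 15737] [ 41.5094999  155.49577429] [0.62654422 0.65100101 0.01      ]
[ 291  115   86   83 1959] [330.14088821 150.30678918] [0.56314339 0.31158622 0.01      ]
[606  45  19  36 278] [614.37769784  62.32374101] [ 0.5942683  -0.02248496  0.01      ]
[321.58719694 177.46775778]
```

The beam, the other spring and the weight all match the starting picture. Lowering the spring into the tray.

Emit:
move_arm:
  commands:
    - [[0,-0.001,0.03,0,0,0,0.02],[0,0,0.05,0,0,0,0.02],[0,0,0.05,0,0,0,0.02],[0,0,0.05,0,0,0,0.02],[0,0,0.05,0,0,0,0.02],[0,0,0.05,0,0,0,0.02],[0,0,0.035,0,0,0,0.02],[0,0,0.018,0,0,0,0.02],[0,0,0.008,0,0,0,0.02],[0,0,0.003,0,0,0,0.02],[0,0,0,0,0,0,0.02],[0,0,0,0,0,0,0.02]]

```text
t: 28.08
eef_pos: [0.5338, 0.3295, 0.0359]
tool_rot: [-0.001, 0.995, -0.1, 0.001]
contact_force: [0.2, 0.4, -0.5]
gripper_width: 0.316
grasp_force: 30.7
```

Emit:
move_arm:
  commands:
    - [[0,0,0.003,0,0,0,0.02],[0,0,0.0015,0,0,0,0.02],[0,0,0,0,0,0,0.02]]

```text
t: 28.45
eef_pos: [0.5335, 0.3293, 0.0307]
tool_rot: [-0.0, 0.995, -0.1, 0.0]
contact_force: [0.3, -1.0, 2.1]
gripper_width: 0.313
grasp_force: 31.2
```

Contact with the floor (2 N). Releasing and going up.

Emit:
move_arm:
  commands:
    - [[0,0,0,0,0,0,0.033],[0,0,0,0,0,0,0.042],[0,0,0,0,0,0,0.05],[0,0,0,0,0,0,0.055],[0,0,-0.02,0,0,0,0.055],[0,0,-0.04,0,0,0,0.055],[0,0,-0.05,0,0,0,0.055],[0,0,-0.06,0,0,0,0.055],[0,0,-0.06,0,0,0,0.055],[0,0,0,0,0,0,0.055],[0,0,0,0,0,0,0.055],[0,0,0,0,0,0,0.055]]

```text
t: 29.95
eef_pos: [0.5325, 0.3284, 0.259]
tool_rot: [0.001, 0.995, -0.1, -0.001]
contact_force: [0.1, -0.3, -0.6]
gripper_width: 0.642
grasp_force: 0.0
```

```bash
python3 - <<'E'
from h import *
T=pose(); im=snap('wrist','w9.png'); s=snap('scene','s9.png')
b=wproj(T,[.5335,.3293,.003]);t=wproj(T,[.5335,.3293,.063]);print('expected base/top px',b,t)
# ascii of brightness around the expected spring, wrist
g=cv2.cvtColor(im,cv2.COLOR_RGB2GRAY); x,y=int(t[0]),int((t[1]+b[1])/2)
c=cv2.resize(g[y-45:y+45,x-60:x+60],(60,30),interpolation=cv2.INTER_AREA)
for r in c: print(''.join(' .:-=+*#%@'[v*10//256] for v in r))
E
```

```text
expected base/top px [321.41901625 192.19432326] [321.39270416 204.46788371]<stdin>:7: RuntimeWarning: overflow encountered in scalar multiply
Traceback (most recent call last):
OverflowError: Python integer 256 out of bounds for uint8
```

```bash
python3 - <<'E'
import cv2
g=cv2.imread('pics/w9.png',0); o=cv2.imread('pics/w3a.png',0)
print(cv2.HoughCircles(g[150:260,250:400],cv2.HOUGH_GRADIENT,1,5,param1=80,param2=12,minRadius=13,maxRadius=20))
c=cv2.resize(g[150:250,262:382],(80,33),interpolation=cv2.INTER_AREA)
for r in c: print(''.join(' .:-=+*#%@'[int(v)*10//256] for v in r))
E
```

```text
[[[ 72.5  50.5  17.2]
  [ 70.5  41.5  14.9]
  [ 74.5  45.5  19.4]
  [ 68.5  53.5  15. ]
  [114.5  55.5  19.4]
  [ 46.5  70.5  16. ]
  [ 77.5  54.5  14.9]
  [ 72.5  56.5  13.8]]]
----+#%######%%%%%%%%%%%%%%%%%%%@@@@@@@@@@@@@@@@@@@@@@@@%%@@*===============----
-+#########%%%%%%%%%%%%%%%%%%%%%%%%@@@@@@@@@@@@@@@@@@@@@@%%@@#===============---
%#######%%%%%%%%%%%%%%%%%%%%%%%%%%%%%%@@@@@@@@@@@@@@@@@@@@%%@@%+==============--
#*###%%%%%%%%%%%%%%%%%%%%%%%%%%%%%%%%%%%%@@@@@@@@@@@@@@@@@@@%%@@*=============--
###%%%%%%%%%%%%%%%%%%%%%%%%%%%%%%%%%%%%%%%%@@@@@@@@@@@@@@@@@%%%@@#============--
%%%%%%%%%%%%%%%%%%%%%%%%%%%%%%%%%%%%%%%%%%%%%%@@@@@@@@@@@@@@@@%%@@#============-
%%%%%%%%%%%%%%%%%%%%%%%%%%%%%%%%%%%%%%%%%%%%%%%%%@@@@@@@@@@@@@@@%%@@+=========--
%%%%%%%%%%%%%%%%%%%%%%%%%%%%%%%%%%%%%%%%%%%%%%%%%%%%@@@@@@@@@@@@%%%@@*=========-
%%%%%%%%%%%%%%%%%%%%%%%%%%%%%%%%%%%%%%%%%%%%%%%%%%%%%%%%%@@@@@@@@@%%@@*========-
%%%%%%%%%%%%%%%%%%%%%%%%%%%%%%%%%%%########%%%%%%%%%%%%%%%%%@@@@@@@@%%@%======--
%%%%%%%%%%%%%%%%%%%%%%%%%%%%%%%%####*********#%%%%%%%%%%%%%%%%%@@@@@%%%@@+====--
%%%%%%%%%%%%%%%%%%%%%%%%%%%%%%%
[... 1050 characters left out ...]
%%%%%%%%%%%%%%%%%%%%%%%%%#######****##**#####******#
::::::::::-*#****#%%%%%%%%%%%%%%######%%%%%%%%%%%#####*#********************##*+
:::::::::::-+##***#%%%%%%%%%%%%##****#%###%%%%#####*************************=--:
:::::::::::::=##****##*####%%##*******#***####**************************+=-:::::
::::::::::-:::-+**********####***************************************+=-::::::::
::::::::::::-::-=***+*********************************************=-::::::::::::
:::::::::::::::-:-+*******************************************+=--::::::::::::::
::::::::::::::::::-=***+***********************************+=-::::::::::::::::::
::::::::::::::::::::-+**++******************************+=-:::::::::::::::::::::
```

The spring stands upright well inside the tray, with its circle at (322,200), r 17 px, where I expected it. Handing in.

```bash
python3 -c "
from h import *
print(bot.hand_in())"
```

```text
the job is handed in; nothing more can be done
None
```

The spring by the balance weight tested good (the pointer came to rest above the index, beam at about +0.07 rad) and now stands upright in the white tray, with the beam back on its stop and the job handed in at about 30 s of the 72 s allowed; the hand-in returned no verdict.

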